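Load the rotors into the varnishing tray in reverse order

TASK

Move the four motor rotors from the grey rack into the green tray, one to a place, in reverse order: the rotor that starts nearest the rack's black end goes into the tray place farthest from the tray's black end, and so on, until the one that starts farthest from the rack's black end stands nearest the tray's black end. Set each down gently, upright on the floor of its place, shaft up, without knocking any over; the coloured tags on the rack show where each rotor started.

Things in the scene. Friction and masses are not known exactly. Their poses are not given: they have to be found in the camera images.
- rack: Grey steel rack, 292 mm long, x from -76 to 45 mm; ledge with tags on its -x side. Row of four places along its y, centres x = 0, y = -102, -34, 34, 102 mm; each 82 (x) by 64 mm inside, floor 8 mm and walls 18 mm above the bench. Black block, 22 mm high, across its +y end. Origin: middle of the row, at bench height. Fixed, left or right of the robot, turned any way.
- tray: Green steel tray, 292 mm long, 90 wide, empty at the start. Row of four places along its y, centres x = 0, y = -102, -34, 34, 102 mm; each 82 (x) by 64 mm inside, floor 8 mm and walls 18 mm above the bench. Black block, 22 mm high, across its +y end. Origin: middle of the row, at bench height. Fixed, left or right of the robot, turned any way.
- rotor_red: Motor rotor with red cap, upright in a place of the rack. Steel core 44 mm wide to 36 mm high, copper ring to 42, red cap 42 wide to 51, shaft stub 10 wide to 64 mm. About 0.25 kg, loose, round. Origin: centre of underside, z along the shaft. Grip the core 30 mm up, fingers closing across the row (rack's x); along the row the neighbours are too near.
- rotor_yellow: Motor rotor with yellow cap, upright in a place of the rack. Steel core 44 mm wide to 36 mm high, copper ring to 42, yellow cap 42 wide to 51, shaft stub 10 wide to 64 mm. About 0.25 kg, loose, round. Origin: centre of underside, z along the shaft. Grip the core 30 mm up, fingers closing across the row (rack's x); along the row the neighbours are too near.
- rotor_blue: Motor rotor with blue cap, upright in a place of the rack. Steel core 44 mm wide to 36 mm high, copper ring to 42, blue cap 42 wide to 51, shaft stub 10 wide to 64 mm. About 0.25 kg, loose, round. Origin: centre of underside, z along the shaft. Grip the core 30 mm up, fingers closing across the row (rack's x); along the row the neighbours are too near.
- rotor_white: Motor rotor with white cap, upright in a place of the rack. Steel core 44 mm wide to 36 mm high, copper ring to 42, white cap 42 wide to 51, shaft stub 10 wide to 64 mm. About 0.25 kg, loose, round. Origin: centre of underside, z along the shaft. Grip the core 30 mm up, fingers closing across the row (rack's x); along the row the neighbours are too near.
- tag_red: Red tag, 22 x 40 x 4 mm, fixed flat on the rack's ledge beside the place where the red-capped rotor starts (stays there). Origin: centre of underside, 8 mm above the bench; axes as the rack's; the place's centre lies 61 mm along its +x.
- tag_yellow: Yellow tag, 22 x 40 x 4 mm, fixed flat on the rack's ledge beside the place where the yellow-capped rotor starts (stays there). Origin: centre of underside, 8 mm above the bench; axes as the rack's; the place's centre lies 61 mm along its +x.
- tag_blue: Blue tag, 22 x 40 x 4 mm, fixed flat on the rack's ledge beside the place where the blue-capped rotor starts (stays there). Origin: centre of underside, 8 mm above the bench; axes as the rack's; the place's centre lies 61 mm along its +x.
- tag_white: White tag, 22 x 40 x 4 mm, fixed flat on the rack's ledge beside the place where the white-capped rotor starts (stays there). Origin: centre of underside, 8 mm above the bench; axes as the rack's; the place's centre lies 61 mm along its +x.

How it is judged:
By the outcome, as a careful person would: the job done as asked, in the order asked, and still so for the second after the job is handed in, with the robot touching nothing.
It also fails if it takes over 96 s, if anything falls off the work surface, if the arm or the gripper's body presses on something with over 40 N, if the wrist force passes 120 N, or if a joint passes its speed limit or range.

ROBOT

A 6-joint arm with a two-finger parallel gripper is mounted at the origin on the work surface. World frame = base frame: x ahead of the robot, y to its left, z up, the work surface at z = 0. Lengths are in m, angles in degrees, forces in N, time in s.
With the tool pointing down it reaches from about 0.325 to 0.775 m from the base axis. Payload 5.5 kg.
Tool frame: the origin (TCP) lies at the centre of the arm's flange, where the gripper is bolted on; the fingertips stand 182 mm ahead of it and the grasp point (between the pads) lies 163 mm ahead of it; z points along the fingers, y is the direction in which the jaws open and shut (so a half turn about z gives the same grasp; the last joint's range is limited). The gripper opens to 88 mm and grips with 3 to 60 N. Pads are 20 mm wide; open, the fingers measure 115 mm over their backs; the gripper's body (75 mm by 178 mm) begins 61 mm behind the grasp point.
Start: joints at [67.97, 5.22, 70.514, -0, 104.267, -3.249], TCP at [0.193, 0.568, 0.405] pointing down, gripper open.
Joint ranges: [-164.24, 164.24], [-49.07, 125.15], [9.68, 141.18], [-86.29, 266.29], [3.28, 154.24], [-151.56, 151.56]. Speed limits (degrees/s): [147.25, 147.25, 172.46, 180, 180, 180].

INTERFACE

Orientations are given as [roll, pitch, yaw] about the fixed x, y, z axes, in that order (R = Rz(yaw) Ry(pitch) Rx(roll)).
In Python, from station import r gives the robot as it stands. The module is installed in compiled form; this text tells all that it offers. Calls block until the motion is done:
- r.reach(position, orientation): joint-space move of the TCP to a pose.
- r.servo_line(position, rotation=None, speed=0.15): straight line of the TCP; rotation=None keeps the orientation; speed is the mean speed in m/s.
- r.move_joints(angles): joint-space move.
- r.let_go() and r.grab(squeeze=None): open the fingers fully, or close them until they stop; squeeze is the grip in N (None keeps the last).
- r.wait(seconds).
- r.inverse_kinematics(position, orientation): joint angles nearest the present ones, or None.
- r.sense(): the state.
- r.snapshot(name): name is "scene" or "top" or "wrist"; returns a dict with "frame" (480x640x3 uint8, red, green, blue), "fx", "fy", "cx", "cy" (pixels), "R" (3x3) and "t" (3): a world point X has camera coordinates R X + t. Camera axes: x right, y down, z forward; pixel columns grow to the right and rows downward; lengths in m; the calibration is good to about 2 mm. A picture is of the moment at which its call begins. There is no depth.
A pose or a line that the arm cannot do raises r.IKError and nothing moves.
- r.hand_in(): hands the job in, once; it reports no verdict.
The state is a dict: "clock": time; "joints": joint angles; "joint_vel": joint speeds; "joint_torque": joint torques, N m; "tcp_pos": TCP position; "orientation": TCP orientation; "contact_force": force on the tool from outside, world axes, zero at the start; "torque": the same for the moment, N m; "opening": finger opening in m.
Only numpy, scipy, OpenCV 4.12 (cv2) and the standard library are available. Lean on these libraries where they do the work, as an engineer would, in place of code of your own. Each camera call takes 0.05 s, during which the arm holds its last target.

## Working session

There is one attempt and no reset: what is moved stays moved. The work goes in short steps, each a Python script; the robot and the scene stay as the last script left them, time stands still between calls to the robot, and variables do not carry over. Pictures are saved under pics/ and viewed, and the job is handed in when it is done.

```bash
mkdir -p pics
python3 - <<'E'
from station import r
import cv2,pickle
for n in ("scene","top"):
    s=r.snapshot(n); cv2.imwrite(f"pics/{n}0.png",s["frame"][:,:,::-1]); pickle.dump(s,open(f"{n}0.pkl","wb"))
    print(n,s["fx"],s["cx"],s["cy"],s["R"],s["t"])
print(r.sense())
E
```

```text
scene 579.1155467162642 314.67408107579956 244.23687200392393 [[ 0.53381255  0.84557853  0.00641171]
 [ 0.6040037  -0.37597821 -0.70272322]
 [-0.591797    0.37899517 -0.71143444]] [-0.28779413 -0.28682959  1.33663795]
top 609.6169881323552 313.1411290825889 243.50811777552823 [[ 0.11812976 -0.99298737  0.00463068]
 [-0.97146752 -0.11653299 -0.20656941]
 [ 0.20566045  0.01990344 -0.97842099]] [-0.06411764  0.53181315  1.20460621]
{'clock': 0.1, 'joints': array([ 6.79687770e+01,  5.25844164e+00,  7.05748988e+01, -8.72107956e-04,
        1.04266545e+02, -3.24855317e+00]), 'joint_vel': array([ 0.06595268, -0.0827554 , -0.11668203, -0.0726072 , -0.01116162,
       -0.05300229]), 'joint_torque': array([ 2.73365644e-03, -4.47856593e+01, -4.07569706e+01,  7.00824196e-02,
        2.84627621e-02, -6.87974443e-05]), 'tcp_pos': array([0.19320955, 0.56809421, 0.40362416]), 'orientation': array([-1.79900227e+02, -4.81602623e-03,  1.61217112e+02]), 'contact_force': array([-0.10169373,  0.28201635,  0.29095505]), 'torque': array([-0.02988708, -0.00050738,  0.00255087]), 'opening': 0.08757808215942131}
```

View pics/scene0.png

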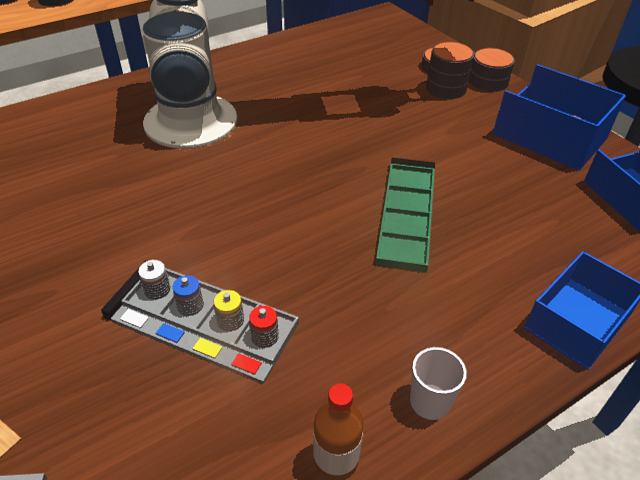

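View pics/top0.png

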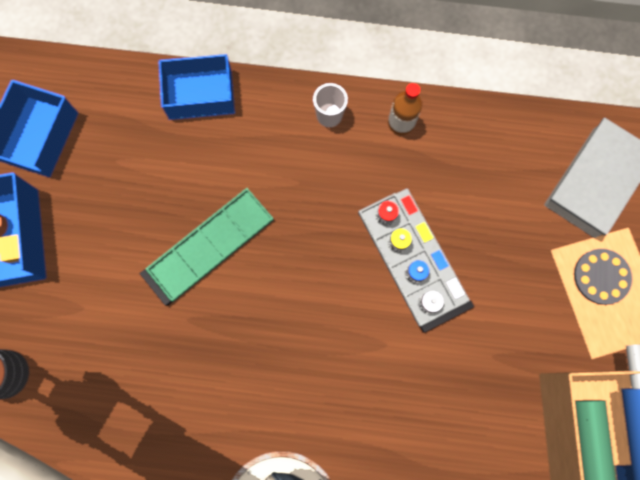

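The scene view shows the rack on the right, with white nearest its black end, then blue, yellow and red. The green tray is on the left, its black end near top pixel (155,287). I'll enlarge both to read corners.

Run:
```python
import cv2
im=cv2.imread("pics/top0.png")
cv2.imwrite("pics/rackT.png",cv2.resize(im[180:340,345:485],None,fx=3.7,fy=3.7,interpolation=cv2.INTER_CUBIC))
cv2.imwrite("pics/trayT.png",cv2.resize(im[180:310,130:285],None,fx=4.5,fy=4.5,interpolation=cv2.INTER_CUBIC))
im=cv2.imread("pics/scene0.png")
cv2.imwrite("pics/rackS.png",cv2.resize(im[245:390,95:305],None,fx=3.8,fy=3.8,interpolation=cv2.INTER_CUBIC))
cv2.imwrite("pics/trayS.png",cv2.resize(im[150:280,365:445],None,fx=4.5,fy=4.5,interpolation=cv2.INTER_CUBIC))
```

```text
(no output)
```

View pics/rackT.png

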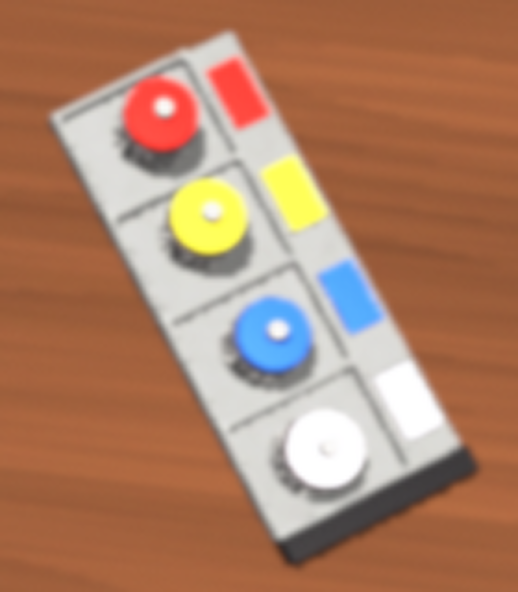

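View pics/trayT.png

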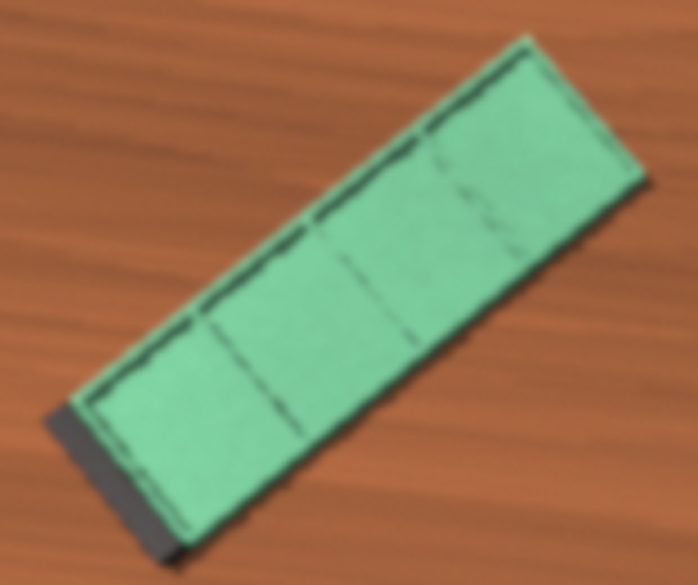

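View pics/rackS.png

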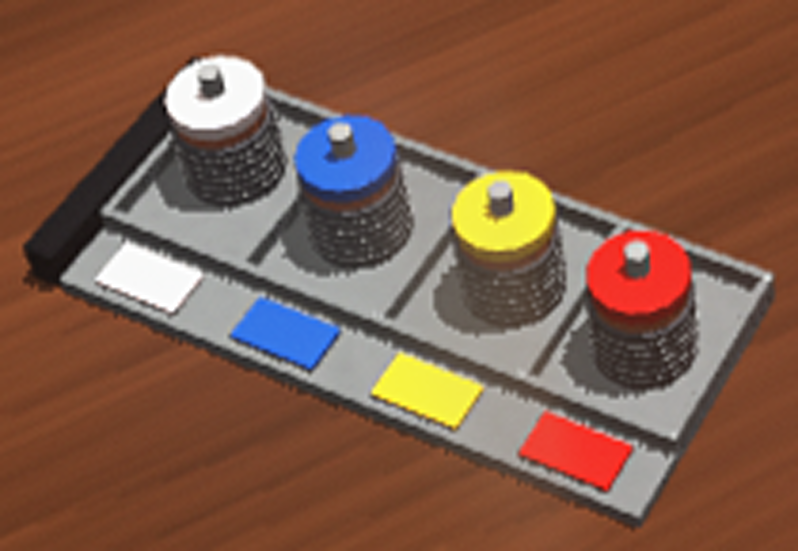

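View pics/trayS.png

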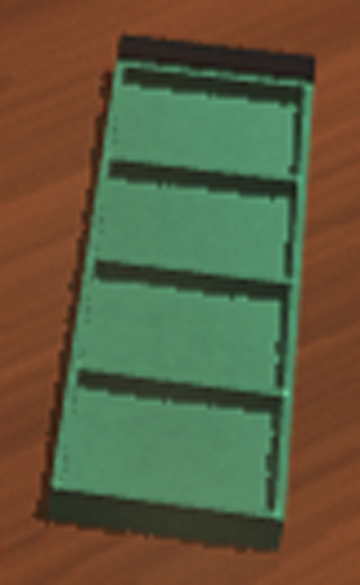

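```bash
cat > fit.py <<'E'
import numpy as np,pickle
from scipy.optimize import least_squares
C={n:pickle.load(open(f"{n}0.pkl","rb")) for n in("top","scene")}
def px(p,s,o): return (np.array(p)+.5)/s-.5+np.array(o)
def proj(n,X):
    c=C[n]; q=c["R"]@X+np.ravel(c["t"]); return np.array([c["fx"]*q[0]/q[2]+c["cx"],c["fy"]*q[1]/q[2]+c["cy"]])
def W(p,l): 
    c,s=np.cos(p[2]),np.sin(p[2]); return np.array([p[0]+c*l[0]-s*l[1],p[1]+s*l[0]+c*l[1],l[2]])
def fit(obs,p0):
    f=lambda p:np.concatenate([proj(n,W(p,np.array(l)/1000))-u for n,l,u in obs])
    s=least_squares(f,p0,loss="soft_l1"); return s.x,f(s.x).reshape(-1,2)
T=lambda p:px(p,4.5,(130,180)); S=lambda p:px(p,4.5,(365,150))
tr=[("top",(45,138,18),T((70,400))),("top",(-45,138,18),T((185,548))),("top",(45,-138,18),T((528,36))),("top",(-45,-138,18),T((648,176))),
("scene",(45,138,18),S((314,84))),("scene",(-45,138,18),S((117,62))),("scene",(45,-138,18),S((282,520))),("scene",(-45,-138,18),S((52,490)))]
T=lambda p:px(p,3.7,(345,180)); S=lambda p:px(p,3.8,(95,245))
rk=[]
for y,a,b in((-102,(238,93),(575,450)),(-34,(295,192),(427,389)),(34,(350,297),(285,332)),(102,(409,399),(148,276))):
    rk+=[("top",(-61,y,12),T(a)),("scene",(-61,y,12),S(b))]
rk+=[("top",(45,-138,18),T((52,117))),("scene",(45,-138,18),S((773,277))),("top",(-76,-138,8),T((235,33))),("scene",(-76,-138,8),S((637,522)))]
for nm,o,p0 in(("tray",tr,(.5,.2,np.radians(-325+360))),("rack",rk,(.45,-.15,np.radians(150)))):
    for sub in("top","scene",""):
        p,res=fit([x for x in o if sub in x[0]],p0); print(nm,sub,p[:2],np.degrees(p[2])%360,np.abs(res).max().round(2))
    print(res.round(1).tolist())
    if nm=="tray": ptray=p
    else: prack=p
rot={}
for k,a,b in(("red",(164,107),(637,248)),("yellow",(212,211),(500,188)),("blue",(278,330),(341,131)),("white",(328,449),(210,70))):
    o=[("top",T(a)),("scene",S(b))]
    f=lambda q,o=o:np.concatenate([proj(n,np.array([q[0],q[1],.072]))-u for n,u in o])
    for sub in([0],[1],[0,1]):
        oo=[o[i] for i in sub]
        g=least_squares(lambda q:f(q,oo),(.45,-.2)); 
        d=g.x-prack[:2];c,s=np.cos(prack[2]),np.sin(prack[2]); print(k,sub,g.x.round(4),"rack mm",(1e3*np.array([c*d[0]+s*d[1],-s*d[0]+c*d[1]])).round(1))
    rot[k]=g.x
pickle.dump((ptray,prack,rot),open("poses.pkl","wb"))
E
python3 fit.py
```

```text
tray top [0.51764459 0.21868977] 46.86327496314661 0.26
tray scene [0.52281773 0.21802109] 47.11322368428557 0.52
tray  [0.52015226 0.21902041] 47.02795979214458 1.38
[[-0.0, -0.9], [0.4, -1.3], [-0.0, -1.0], [-0.3, -1.4], [-0.3, -0.9], [-0.4, -1.3], [-0.2, -0.7], [-1.1, -1.3]]
rack top [ 0.53648102 -0.2019917 ] 123.4219277994945 1.02
rack scene [ 0.54088162 -0.20217756] 123.09434709739605 0.37
rack  [ 0.53943365 -0.20188328] 123.09362315356302 2.08
[[0.7, -1.4], [-0.5, -0.5], [0.2, -0.8], [-0.5, -0.5], [0.5, -1.3], [-0.4, -0.8], [0.1, -0.4], [-0.0, -0.8], [0.2, -2.1], [0.1, -0.8], [-0.5, -1.8], [-0.1, -1.1]]
red [0] [ 0.6242 -0.1477] rack mm [  -0.9 -100.6]
red [1] [ 0.6275 -0.1481] rack mm [  -3.  -103.1]
red [0, 1] [ 0.6261 -0.1479] rack mm [  -2.1 -102.1]
yellow [0] [ 0.5681 -0.1796] rack mm [  3.  -36.2]
yellow [1] [ 0.5719 -0.18  ] rack mm [  0.6 -39.2]
yellow [0, 1] [ 0.5701 -0.1797] rack mm [  1.8 -37.8]
blue [0] [ 0.5059 -0.2214] rack mm [ 2.  38.7]
blue [1] [ 0.5103 -0.2217] rack mm [-0.7 35.2]
blue [0, 1] [ 0.5081 -0.2214] rack mm [ 0.7 36.9]
white [0] [ 0.4441 -0.2536] rack mm [  8.7 108.1]
white [1] [ 0.4498 -0.2546] rack mm [  4.8 103.9]
white [0, 1] [ 0.4466 -0.2541] rack mm [  6.9 106.3]
```

Both cameras agree to about 5 mm. I'll refine with the wrist camera over the tray and then the rack, since the arm starts on the tray side.

Run:
```python
from station import r
import cv2,pickle,numpy as np
pt,pr,rot=pickle.load(open("poses.pkl","rb"))
for n,p,yaw in(("tray",pt,137.0),("rack",pr,33.1)):
    pos=[p[0],p[1],.40]
    r.reach(pos,[180,0,yaw]); r.wait(.2)
    s=r.snapshot("wrist"); cv2.imwrite(f"pics/w_{n}.png",s["frame"][:,:,::-1]); pickle.dump(s,open(f"w_{n}0.pkl","wb"))
    q=r.sense();print(q["clock"],q["joints"].round(1),q["tcp_pos"],q["orientation"].round(2)); print(s["R"].round(3),s["t"],s["fx"])
```

```text
2.0917 [ 19.5  -0.3  76.7   0.  103.6 -27.6] [0.51989272 0.21970195 0.40001341] [180.    -0.   137.07]
[[ 0.681  0.732 -0.   ]
 [ 0.709 -0.659  0.252]
 [ 0.184 -0.171 -0.968]] [-0.51385969 -0.25294287  0.3279165 ] 337.76080341577875
3.9 [-23.8   1.4  74.9   0.  103.7  33. ] [ 0.53968445 -0.20112746  0.40005368] [ 1.800e+02 -1.000e-02  3.319e+01]
[[ 0.547 -0.837  0.   ]
 [-0.81  -0.53   0.252]
 [-0.211 -0.138 -0.968]] [-0.46381409  0.29994667  0.47171777] 337.76080341577875
```

View pics/w_tray.png

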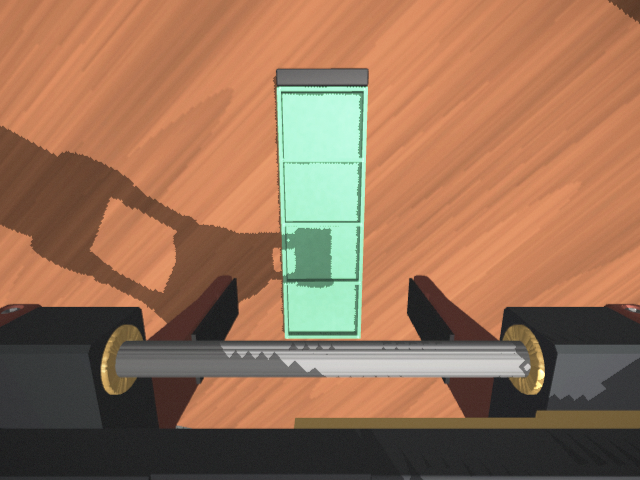

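View pics/w_rack.png

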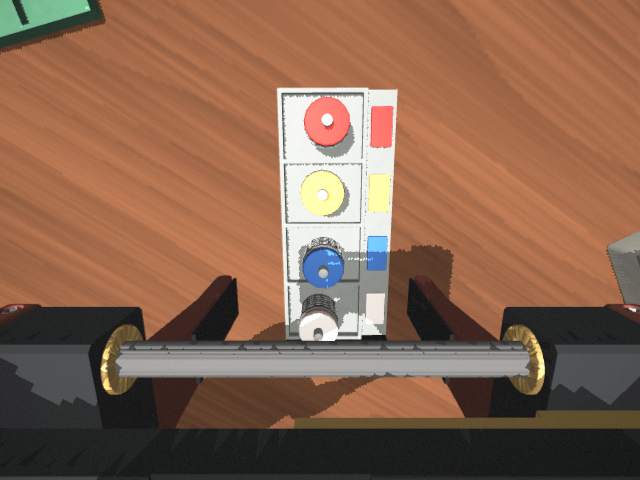

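The wrist tray view puts the rim's black-end corners at about (276,86) and (368,86), and the tray looks empty. In the wrist rack view, shaft tops are at red (327,119), yellow (322,195), blue (323,272) and white (319,334). Adding these to the fit.

```bash
cat > fit2.py <<'E'
from fit import *
C["wt"]=pickle.load(open("w_tray0.pkl","rb"));C["wr"]=pickle.load(open("w_rack0.pkl","rb"))
print("-----")
A=np.array
wt=[("wt",(45,138,18),A((368.,86))),("wt",(-45,138,18),A((276.,86))),("wt",(45,0,18),A((363.5,222))),("wt",(-45,0,18),A((281,222.)))]
wr=[("wr",(-61,-102,12),A((382,126.5))),("wr",(-61,-34,12),A((379,193.))),("wr",(-61,34,12),A((377,252.5))),("wr",(45,-138,18),A((278,88.))),("wr",(-76,-138,8),A((397,90.)))]
for nm,o,a in(("tray",tr,wt),("rack",rk,wr)):
    for oo in(a,o+a+a):
        p,res=fit(oo,ptray if nm=="tray" else prack); print(nm,p[:2],np.degrees(p[2])%360,res.round(1)[-5:].tolist())
    if nm=="tray": ptray=p
    else: prack=p
for k,b in(("red",(327,119)),("yellow",(322,195)),("blue",(323,272)),("white",(319,334))):
    g=least_squares(lambda q:proj("wr",np.array([q[0],q[1],.072]))-A(b),rot[k]).x
    for v in(g,(g+rot[k])/2):
        d=v-prack[:2];c,s=np.cos(prack[2]),np.sin(prack[2]); print(k,v.round(4),(1e3*np.array([c*d[0]+s*d[1],-s*d[0]+c*d[1]])).round(1))
    rot[k]=v
pickle.dump((ptray,prack,rot),open("poses2.pkl","wb"))
E
python3 fit2.py|sed -n '/---/,$p'
```

```text
-----
tray [0.51857231 0.2192593 ] 47.14811760498059 [[-0.4, -0.8], [0.5, -0.6], [-0.0, 0.9], [-0.0, 1.0]]
tray [0.51877191 0.21921588] 47.138067484566236 [[0.1, 1.1], [-0.3, -0.6], [0.6, -0.4], [0.1, 1.0], [0.1, 1.1]]
rack [ 0.53780044 -0.20345219] 123.32186484307276 [[-0.1, 0.1], [0.3, -0.1], [-0.1, 0.8], [-0.6, -0.1], [0.5, -0.4]]
rack [ 0.53804168 -0.20305519] 123.2813935514074 [[-0.2, -0.3], [0.1, -0.4], [-0.3, 0.4], [-0.7, -0.6], [0.4, -0.8]]
red [ 0.6259 -0.1496] [  -3.5 -102.8]
red [ 0.626  -0.1487] [  -2.9 -103.3]
yellow [ 0.5691 -0.1816] [  0.9 -37.7]
yellow [ 0.5696 -0.1807] [  1.4 -38.7]
blue [ 0.5078 -0.2228] [ 0.1 36.1]
blue [ 0.508  -0.2221] [ 0.6 35.6]
white [ 0.4501 -0.2557] [  4.2 102.4]
white [ 0.4484 -0.2549] [  5.8 103.4]
```

```bash
cat > mv.py <<'E'
from station import r
import numpy as np,pickle,cv2
pt,pr,rot=pickle.load(open("poses2.pkl","rb"))
Y={"white":-.102,"blue":-.034,"yellow":.034,"red":.102}
YR=np.degrees(pr[2])-90; YT=np.degrees(pt[2])+90
ZG=.203; ZH=.335
def st(m):
    q=r.sense(); print(m,round(q["clock"],1),q["tcp_pos"].round(4),"F",q["contact_force"].round(1),"op",round(q["opening"],4)); return q
def pick(k):
    x,y=rot[k]
    r.reach([x,y,ZH],[180,0,YR]); r.servo_line([x,y,ZG+.03],speed=.15); r.servo_line([x,y,ZG],speed=.05)
    st("down "+k); r.grab(25); r.wait(.2); st("grip")
    r.servo_line([x,y,ZG+.01],speed=.04); r.servo_line([x,y,ZH],speed=.15); q=st("lift"); return q["opening"]>.03
def place(k):
    a=pt[2]; x=pt[0]-np.sin(a)*Y[k]; y=pt[1]+np.cos(a)*Y[k]
    r.reach([x,y,ZH],[180,0,YT]); r.servo_line([x,y,ZG+.015],speed=.15); st("above"); r.servo_line([x,y,ZG+.0005],speed=.015)
    st("set"); r.wait(.2); st("set2"); r.let_go(); r.wait(.1); st("open")
    r.servo_line([x,y,ZG+.05],speed=.06); r.servo_line([x,y,ZH],speed=.2); st("up")
def snap(n,f):
    s=r.snapshot(n); cv2.imwrite(f"pics/{f}.png",s["frame"][:,:,::-1])
E
python3 - <<'E'
from mv import *
assert pick("white")
snap("wrist","w1"); snap("scene","s1")
E
```

```text
down white 6.0 [ 0.4484 -0.255   0.203 ] F [-0.7 -0.2  0.2] op 0.0877
grip 7.0 [ 0.4484 -0.2549  0.203 ] F [0.1 0.1 0.5] op 0.0426
lift 8.4 [ 0.4483 -0.2548  0.3336] F [ 0.2  1.4 -1.8] op 0.0424
```

View pics/w1.png

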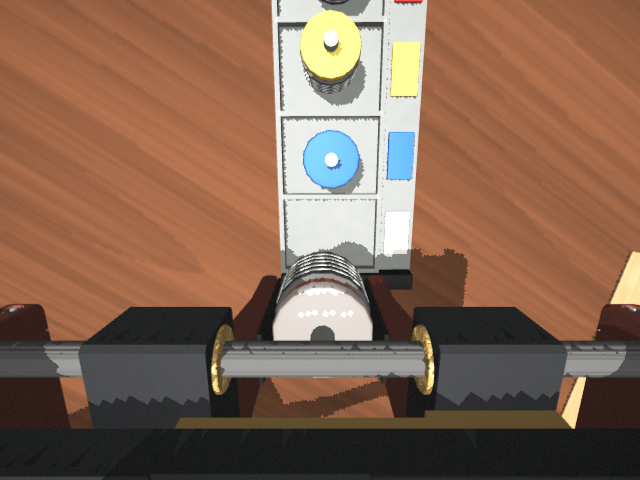

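View pics/s1.png

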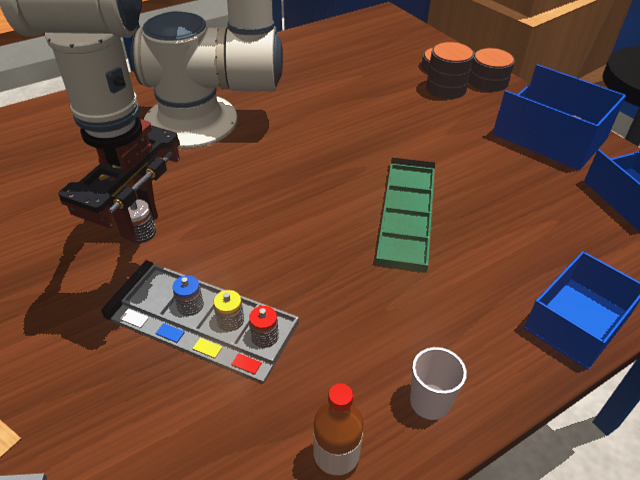

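White is held upright and centred, with its shaft at (322,333) in the wrist image. The other rotors have not moved. Placing it now.

Run:
```python
from mv import *
place("white"); snap("scene","s2")
im=cv2.imread("pics/s2.png"); cv2.imwrite("pics/s2c.png",cv2.resize(im[140:290,350:460],None,fx=4,fy=4)); snap("wrist","w2")
```

```text
above 11.0 [0.5939 0.1498 0.2194] F [ 0.3  0.5 -1.9] op 0.0422
set 12.1 [0.5936 0.1498 0.2036] F [-0.6  0.4 -3.1] op 0.0425
set2 12.3 [0.5936 0.1498 0.2036] F [ 0.1 -0.7 -2.5] op 0.0426
open 13.3 [0.5935 0.1498 0.2035] F [ 0.2  0.4 -0.1] op 0.0881
up 14.8 [0.5935 0.1498 0.334 ] F [-1.  -0.1 -0.4] op 0.0875
```

View pics/s2c.png

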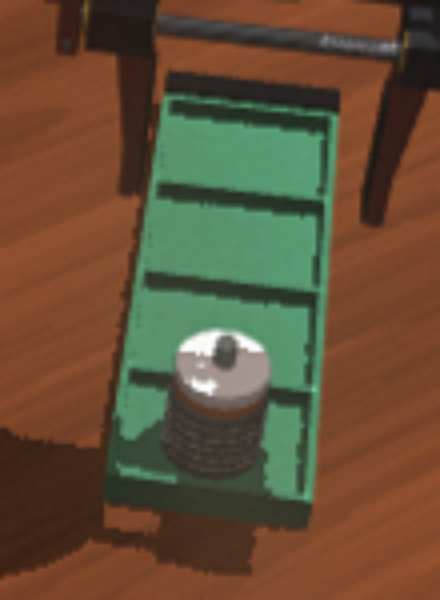

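View pics/w2.png

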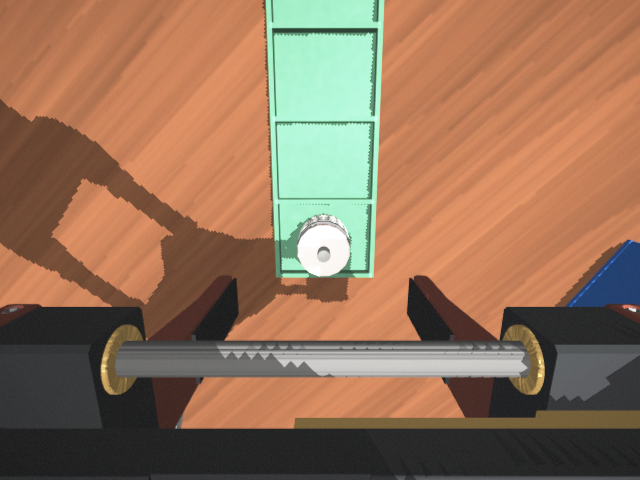

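White stands upright in the end place, shaft at wrist (323,254), with walls visible on all sides. The force reading suggests it dropped about 0.6 mm, so I'll lower until the weight comes off from here on.

```bash
python3 - <<'E'
s=open("mv.py").read()
s=s.replace('''r.servo_line([x,y,ZG+.0005],speed=.015)
    st("set"); r.wait(.2); st("set2")''','''r.servo_line([x,y,ZG+.001],speed=.015)
    for dz in (.0005,0,-.0004,-.0008):
        r.servo_line([x,y,ZG+dz],speed=.005); r.wait(.1)
        if np.mean([r.sense()["contact_force"][2] for _ in range(1)])>-.5: break
    st("set %g"%dz)''')
open("mv.py","w").write(s)
E
python3 - <<'E'
from mv import *
assert pick("blue")
place("blue"); snap("scene","s3"); snap("wrist","w3")
E
```

```text
down blue 17.9 [ 0.508  -0.2222  0.203 ] F [-0.3  0.2  0.4] op 0.088
grip 18.9 [ 0.508  -0.2222  0.203 ] F [-0.1 -0.  -0.2] op 0.0428
lift 20.2 [ 0.5078 -0.2221  0.3335] F [-0.6 -0.4 -3.1] op 0.0423
above 22.7 [0.5441 0.196  0.2193] F [-0.3 -0.  -2. ] op 0.0424
set -0.0004 24.9 [0.5437 0.1961 0.203 ] F [-2.2 -1.3  1.5] op 0.0423
open 25.8 [0.5437 0.1961 0.2026] F [-0.5 -0.1  0.3] op 0.0876
up 27.3 [0.5436 0.1961 0.334 ] F [ 0.1 -0.1 -0. ] op 0.0879
```

View pics/s3.png

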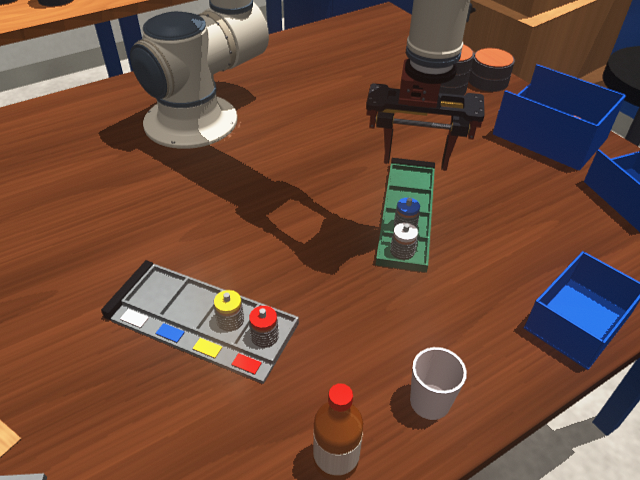

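View pics/w3.png

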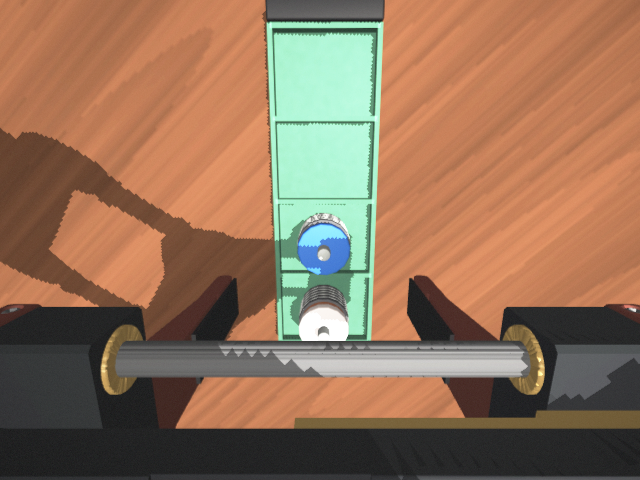

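Blue stands at wrist (323,254) next to white. Yellow and red are undisturbed in the rack at scene (228,297) and (263,313). Now yellow, then red.

Run:
```python
from mv import *
assert pick("yellow")
place("yellow"); snap("wrist","w4"); snap("scene","s4")
a=cv2.imread("pics/w4.png");b=cv2.imread("pics/s4.png")
cv2.imwrite("pics/c4.png",np.hstack([a[:360,200:450],cv2.resize(b[150:390,100:450],(525,360))]))
```

```text
down yellow 30.4 [ 0.5697 -0.1807  0.203 ] F [ 0.  -0.  -0.3] op 0.0878
grip 31.4 [ 0.5696 -0.1807  0.203 ] F [ 0.6 -1.3 -0.1] op 0.0427
lift 32.8 [ 0.5695 -0.1806  0.3335] F [-0.2  0.5 -2.9] op 0.0425
above 35.3 [0.4943 0.2424 0.2192] F [ 0.5 -0.2 -1.3] op 0.0426
set -0.0004 37.4 [0.4939 0.2424 0.203 ] F [-1.9 -0.8  2.6] op 0.0421
open 38.4 [0.4938 0.2423 0.2026] F [-0.4 -0.5 -0.8] op 0.0878
up 39.9 [0.4938 0.2423 0.334 ] F [ 0.3 -0.4 -1.6] op 0.088
```

View pics/c4.png

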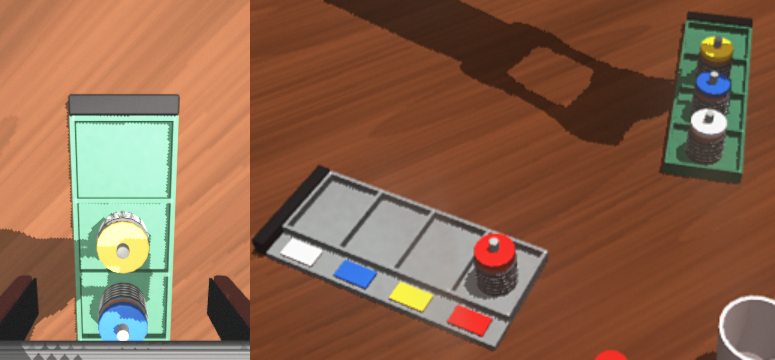

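Three rotors stand upright in the tray (yellow at composite (123,248)), and only red is left in the rack.

Run:
```python
from mv import *
assert pick("red")
place("red"); snap("wrist","w5")
q=r.sense()["joints"]; q[0]=90; r.move_joints(q); r.wait(.3); snap("top","t5"); snap("scene","s5"); st("end")
a=cv2.imread("pics/t5.png");b=cv2.imread("pics/s5.png")
cv2.imwrite("pics/c5.png",np.hstack([cv2.resize(a[180:310,130:285],None,fx=2.5,fy=2.5),cv2.resize(b[140:285,350:470],(269,325))]))
```

```text
down red 43.1 [ 0.626  -0.1488  0.2031] F [-0.1  0.3  0.6] op 0.0875
grip 44.1 [ 0.626  -0.1487  0.2031] F [-0.1 -0.1 -0.4] op 0.0424
lift 45.5 [ 0.6259 -0.1487  0.3335] F [-0.1 -1.1 -2.6] op 0.0426
above 48.1 [0.4444 0.2887 0.2191] F [ 0.3  0.  -1.4] op 0.0425
set -0.0004 50.2 [0.444  0.2886 0.203 ] F [-1.9 -0.8  3.2] op 0.043
open 51.2 [0.444  0.2886 0.2026] F [-0.1 -0.2  0.4] op 0.0875
up 52.7 [0.444  0.2886 0.334 ] F [ 0.5 -0.8 -0.8] op 0.0876
end 55.1 [-0.0337  0.5283  0.333 ] F [ 0.1  0.  -0.9] op 0.088
```

View pics/c5.png

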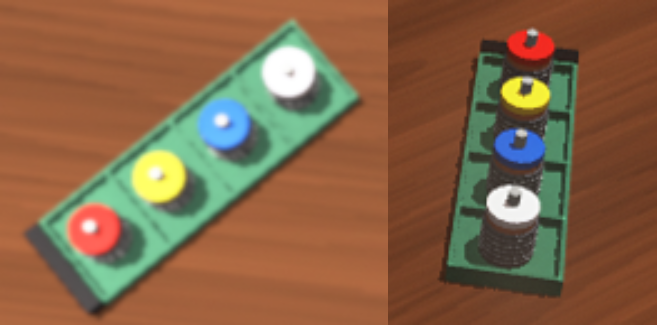

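View pics/w5.png

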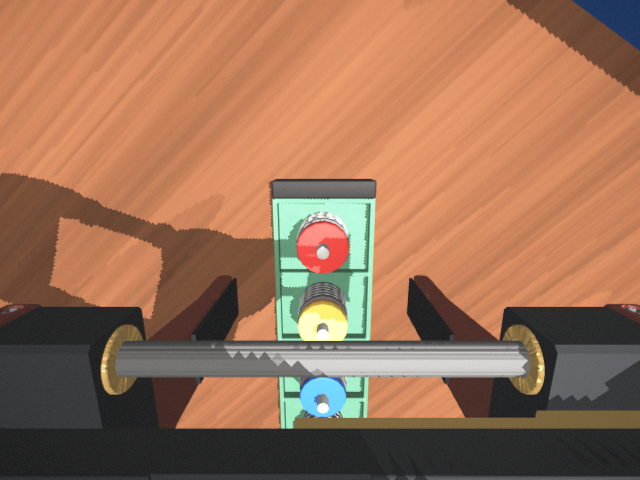

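All four are upright and spaced one to a place. From the black end they read red (90,228), yellow (157,174), blue (222,121) and white (290,72) in the composite, which is the reversed order.

```bash
python3 -c "
from station import r
print(r.hand_in(), r.sense()['clock'])"
```

```text
the job is handed in; nothing more can be done
the job is handed in; nothing more can be done
```

I moved all four rotors into the green tray in reverse order and handed the job in at about 55 s on the robot's clock. From the tray's black end they now stand red, yellow, blue, white. On the rack the order from its black end was white, blue, yellow, red.

- **Last checks:** the final top, scene and wrist pictures show all four upright, shaft up, one to a place, with the arm clear of them. The force readings I took stayed within about 4 N.
- **White rotor:** its weight was still on the gripper when I released it, so it probably dropped about 0.6 mm. It stayed upright. I lowered the other three until the floor carried their weight before letting go.
- **Camera disagreement:** the top and scene cameras differed by about 5 mm on positions. I settled this with the wrist camera, and each rotor was gripped cleanly on the first try.
- **Gripper reading:** it showed about 42.5 mm on the 44 mm cores, which I took as a small sensor offset.

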